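# Take the drive out of the test dock and hold it up for inspection

### The arm

A 7-joint arm with a two-finger parallel gripper is mounted at the origin on the work surface. World frame = base frame: x ahead of the robot, y to its left, z up, the work surface at z = 0. Lengths are in m, angles in rad, forces in N, time in s.
With the tool pointing down it reaches from about 0.35 to 0.9 m from the base axis. Payload 8.1 kg.
Tool frame: the origin (TCP) lies at the very end of the fingers, on their centre line; the grasp point (between the pads) lies arm.hold_point_z behind it (arm.hold_point_z is the distance from the TCP to the grasp point, in m); z points along the fingers, y is the line along which they close (so a half turn about z gives the same grasp; the last joint's range is limited). The gripper opens to 92 mm and grips with 3 to 60 N. Pads are 19 mm wide; open, the fingers measure 130 mm over their backs; the gripper's body (75 mm by 190 mm) begins 47 mm behind the grasp point.
Start: joints at [-1.384, 0.434, 0.025, 1.573, -0.012, 1.134, -0.075], TCP at [0.179, 0.599, 0.227] pointing down, gripper open.
Joint ranges: [-2.62, 2.62], [-0.44, 2.09], [-1.27, 1.32], [0.08, 2.57], [-1.32, 4.46], [0.12, 2], [-2.74, 2.74]. Speed limits (rad/s): [2.22, 2.22, 3.01, 3.01, 3.14, 3.14, 3.14].

### API

Orientations are given as a rotation vector (axis times angle).
In Python, from cell import arm, vision, job, cut_out gives the robot as it stands. The module is installed in compiled form; this text tells all that it offers.
- The arm moves only by the tool play_rows, never from a script. Its argument "increments" is text: rows parted by semicolons, each of 5 numbers parted by spaces: the shift along the tool's x, y, z in cm, then the turn about the tool's z in degrees, then the opening, from -1 (shut) to 1 (fully open), so that 0 is half open. A call has 1 to 5 rows; each row shifts and turns the commanded pose from where the row before left it, along the tool's axes as they then stand; what a row does not reach is not made up. A row lasts 1/12 s, in which the tool goes at most 41.7 mm and 7.16 degrees, less where a joint would pass 70% of its speed; a pose out of reach is approached as far as the arm can. A call is refused whole if a number of a shift passes 4.17 or a number of a turn 7.16, either way. A call with a gripper value outside its range is refused whole. The fingers move at their own pace and stop on an object; "grip_force" is the grip in N (left out, the last holds). Time passes only in rows, so rows that do not move let the fingers close. It gives the time, the measured TCP pose, the force, the opening and the grip force at its end, in the units of the state.
- arm.observe(): the state, without advancing time (a new reading comes with each control period).
- vision.get_image(name): name is "side" or "top" or "wrist"; returns a dict with "frame" (480x640x3 uint8, red, green, blue), "z_map" (480x640 float32, m along the optical axis (not along the pixel's ray), 0 where there is no reading), "mtx" (3x3 intrinsics, pixels), "cam_to_world" (4x4, takes a point from camera to world coordinates). Camera axes: x right, y up, looking along -z (the intrinsics and any distortion apply to the point x, -y, -z); pixel columns grow to the right and rows downward; lengths in m; the calibration is good to about 2 mm. A picture is of the moment at which its call begins.
- job.sign_off(): hands the job in; it is judged then, once.
Trained networks look in a picture, given as the dict that the camera call returned (one of the last four; its "shot" number tells which), for a name from the list of things; names that differ only in an ending like _2 or _b are one class to them, and where a whole thing is asked for, a point or a joint stands for the part that bears it (a point fixed in the world has none). Each returns a list of dicts, best first, with "confidence" (0 to 1); they miss things now and then, are a little off and sometimes report something else, mostly with a low value. They report only what shows in the picture. A call takes as long as a camera call.
- cut_out(query, picture): "mask" (480x640 bool, what is visible of it) and "point" ([row, column] in pixels, amid what is visible of it).
The state is a dict: "clock": time; "joints": joint angles; "dq": joint speeds; "joint_efforts": joint torques, N m; "position": TCP position; "ee_rot": TCP orientation; "force": force on the tool from outside, world axes, zero at the start; "ft_torque": the same for the moment, N m; "width": opening from 0.0 (shut) to 1.0 (fully open); "gripper_force": force on a finger pad.
Only numpy, scipy, OpenCV 4.12 (cv2) and the standard library are available. Lean on these libraries where they do the work, as an engineer would, in place of code of your own. Each camera call takes 0.05 s, during which the arm holds its last target. There are 200 camera calls.

### The job

On the repair bench, slide the flat cover of the drive test dock fully open, then take the drive by its grip rib, lift it straight up out of the bay and finish while still holding it: level and motionless in the air over its bay, with its underside about 20 cm above the bench. Keep the drive level all the way, leave the cover open, and leave the other things on the bench where they lie.

Things in the scene. Friction and masses are not known exactly. Their poses are not given: they have to be found in the camera images.
- dock: Grey metal drive test dock, fixed: a case 150 mm (its x) by 290 mm (its y) by 56 mm high, a 6 mm high guide strip on each long edge. Origin: middle of its underside, z up. Its -y half is the open-topped bay (inside 132 mm along x, y from -137 to -4 mm, floor 6 mm above the bench); its +y half is solid up to 56 mm. A flat cover slides over the top along y.
- bay (a point): Centre of the bay's floor: 67 mm towards -y from the dock's origin, 6 mm above the bench; axes as the dock's.
- cover (a joint): How far the flat cover (138 x 138 x 4 mm aluminium plate, its top 60 mm above the bench) has slid, in m: 0 = bay shut, growing along the dock's +y onto the solid half, 0.138 = end stop, fully open. About 1.5 N friction and light damping; it stays where it is left. Starts at 0 to 0.03.
- cover_grip (a point): Middle of the cover's upright black grip rib, at the plate's centre: 60 mm along the dock's x, 14 mm thick along the dock's y, 32 mm high (60 to 92 mm above the bench). The point is half-way up it, 76 mm above the bench. Axes as the dock's. Moves with the cover.
- carrier_centre (a point): Centre of the loose drive (0.13 to 0.25 kg), half-way up its 45 mm height. Flat aluminium body 100 (its x) by 70 (its y) by 15 mm; on its middle an upright black grip rib 56 mm along x, 14 mm thick along y, 15 to 45 mm above the underside. z up; balanced about its centre. Lies flat on the bay's floor under the cover, within 15 mm of the bay's centre and 0.15 rad of the dock's yaw.
- mouse: Black computer mouse, 105 x 60 x 30 mm, bystander; origin at the middle of its underside.
- heatsink: Finned aluminium heat sink, 65 x 65 x 36 mm, bystander; origin at the middle of its underside.
- tray: White open parts tray with two compartments, 100 x 80 x 22 mm, bystander; origin at the middle of its underside.
- screwdriver: Screwdriver with a red handle lying on the bench, about 200 mm long, bystander; origin on its underside.

How it is judged:
On the way, in this order (a step that is already met when the one before it is completed fails the run):
1. the cover is slid fully open while the drive still lies in its bay (value of joint cover above 0.123 m and height (world z) of carrier_centre below 0.06 m), for 0.2 s.
2. the drive is lifted clear of the dock, in the fingers (height (world z) of carrier_centre above 0.12 m and contact force between carrier and dock below 0.05 N and contact force between carrier and the fingers above 1 N), for 0.2 s.
At the end, for the whole second after the job is handed in: The robot still holds the drive in its fingers, touching nothing else: underside 150 to 250 mm above the bench, centre within 50 mm (seen from above) of the bay's centre, tilted less than 0.10 rad, slower than 15 mm/s and 0.1 rad/s; the cover is within 15 mm of its open end stop (value of joint cover above 0.123 m and height (world z) of carrier_centre between 0.1725 and 0.2725 m and horizontal distance between carrier_centre and bay below 0.05 m and angle between carrier_centre's own z axis and vertical below 0.1 rad and linear speed of carrier below 0.015 m/s and angular speed of carrier below 0.1 rad/s and contact force between carrier and the fingers above 1 N and contact force between carrier and dock below 0.05 N); the arm keeps its last pose, push and grip.
It fails at once if the drive is tipped more than 0.35 rad (angle between carrier_centre's own z axis and vertical above 0.35 rad).
It fails at once if the mouse is moved more than 30 mm (distance of mouse from where it was at the start of the episode above 0.03 m).
It fails at once if the heatsink is moved more than 30 mm (distance of heatsink from where it was at the start of the episode above 0.03 m).
It fails at once if the tray is moved more than 30 mm (distance of tray from where it was at the start of the episode above 0.03 m).
It fails at once if the screwdriver is moved more than 30 mm (distance of screwdriver from where it was at the start of the episode above 0.03 m).
It also fails if it takes over 51 s, if anything falls off the work surface, if the arm or the gripper's body presses on something with over 40 N, if the wrist force passes 120 N, or if a joint passes its speed limit or range.

## Working session

There is one attempt and no reset: what is moved stays moved. The work goes in short steps, Python scripts to look and compute and a tool call to move; the robot and the scene stay as the last step left them, time stands still between calls to the robot, and variables do not carry over. Pictures are saved under pics/ and viewed, at most 10 in all, crops included, and the job is handed in when it is done.

Besides the shell and the picture viewer there is one more tool, called after "Emit:" as name(argument=value, ...) on one line, values as JSON. play_rows: Moves the arm, as the interface text tells. Its arguments: {"type":"object","properties":{"increments":{"type":"string"},"grip_force":{"type":"number"}},"required":["increments"]}

```bash
mkdir -p pics
cat > h.py <<'E'
import numpy as np, cv2
from cell import arm, vision, job, cut_out
from scipy.spatial.transform import Rotation as R
def pts(p, mask=None):
    z=p["z_map"]; m=(z>0) if mask is None else (mask&(z>0))
    r,c=np.nonzero(m); d=z[r,c]; K=p["mtx"]
    x=(c-K[0,2])/K[0,0]*d; y=(r-K[1,2])/K[1,1]*d
    P=np.c_[x,-y,-d]; T=p["cam_to_world"]
    return P@T[:3,:3].T+T[:3,3]
def save(p,n): cv2.imwrite(f"pics/{n}.png",p["frame"][:,:,::-1])
def rect(P):
    (c,s,a)=cv2.minAreaRect((P[:,:2]*1000).astype(np.float32)); return np.round(c,1),np.round(s,1),round(a,1)
E
python3 - <<'E'
from h import *
s=arm.observe(); print(s, arm.hold_point_z)
print(R.from_rotvec(s["ee_rot"]).as_matrix().round(3))
p=vision.get_image("top"); save(p,"top")
for q in ["dock","cover","cover_grip","mouse","heatsink","tray","screwdriver"]:
    for o in cut_out(q,p)[:2]:
        P=pts(p,o["mask"]); print(q,round(o["confidence"],2),o["point"],np.median(P,0).round(3),rect(P) if len(P)>5 else"")
        if q in("dock","cover","cover_grip"):
            for lo,hi in((.045,.057),(.057,.064),(.085,.1)):
                Q=P[(P[:,2]>lo)&(P[:,2]<hi)]
                if len(Q)>10: print("  ",lo,hi,len(Q),rect(Q),Q[:,2].mean())
E
```

```text
{'clock': 0.0, 'joints': array([-1.38357285,  0.43522646,  0.02499054,  1.57409965, -0.01158292,
        1.13396188, -0.07509222]), 'dq': array([ 0.00159403, -0.00022061, -0.00079882,  0.00201013, -0.00075918,
        0.00082727,  0.00062922]), 'joint_efforts': array([-1.17270943e-04, -6.67837214e+01,  9.84888487e-01, -3.14473271e+01,
       -6.05750293e-02,  4.27895319e-02,  1.90894953e-04]), 'position': array([0.17854109, 0.59843404, 0.22594202]), 'ee_rot': array([-4.53763101e-01, -3.10858781e+00,  2.43390415e-03]), 'force': array([ 1.23704386, -0.29022722,  0.080837  ]), 'ft_torque': array([-0.02383923, -0.00239157,  0.0053905 ]), 'gripper_force': 0.0, 'width': 1.000576788228991} 0.0188
[[-0.958  0.286 -0.   ]
 [ 0.286  0.958 -0.002]
 [-0.    -0.002 -1.   ]]
dock 0.63 [220.7, 313.6] [ 0.538 -0.004  0.057] (array([541.2,   0.9]), array([160.7, 296.9]), 10.4)
   0.045 0.057 3686 (array([537.7,  -3.3]), array([151.8, 290. ]), 10.4) 0.05424719342568635
   0.057 0.064 3840 (array([538.4,  -2.7]), array([150.1, 288.4]), 10.2) 0.059685990274932633
   0.085 0.1 169 (array([546.7, -52.2]),
[... 513 characters left out ...]
 143.7]), 10.3)
   0.045 0.057 739 (array([547.7, -52.5]), array([138.5, 138. ]), 10.6) 0.055515279729679186
   0.057 0.064 2625 (array([547.3, -52.2]), array([137.8, 137.9]), 10.0) 0.05984804629704327
   0.085 0.1 169 (array([546.7, -52.2]), array([59.6, 14. ]), 10.2) 0.09078819873720206
mouse 0.67 [181.3, 131.3] [0.633 0.434 0.028] (array([633.8, 437.6]), array([102.7,  61.4]), 0.6)
heatsink 0.94 [266.0, 137.7] [0.425 0.416 0.009] (array([425.2, 421.5]), array([73.3, 64.4]), 87.6)
tray 0.68 [292.0, 512.5] [ 0.383 -0.461  0.003] (array([ 383.5, -462. ]), array([100.4,  89.7]), 11.2)
screwdriver 0.76 [175.7, 504.4] [ 0.664 -0.442  0.02 ] (array([ 625.1, -445.8]), array([ 34.6, 194.3]), 83.1)
```

View pics/top.png

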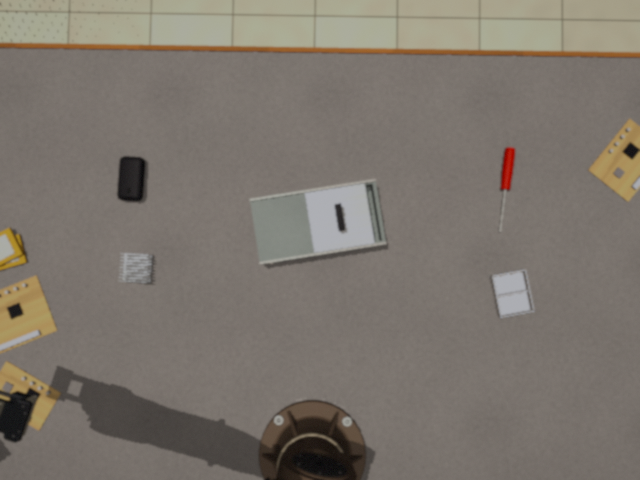

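The top view shows the dock at about (318,222), with its bay to the right. The cover rib is at (340,217), world (0.547, -0.052), and the dock's yaw is about 10.3°. The cover is roughly 18 mm open, and the bystanders are far away. I'll turn to the dock's yaw and go above the rib.

Emit:
play_rows(increments="0 0 0 -6.7 1; 0 0 0 -6.7 1; 0 0 0 -6.7 1; 0 0 0 -6.8 1; 0 0 0 0 1")

```text
clock: 0.82
position: [0.1788, 0.5989, 0.2267]
ee_rot: [0.29, -3.128, -0.0]
force: [0.7, -0.7, -0.8]
width: 1.001
gripper_force: 0.0
```

Emit:
play_rows(increments="-1.2 -3.5 0 0 1; -1.2 -3.5 0 0 1; -1.2 -3.5 0 0 1; -1.2 -3.5 0 0 1; -1.2 -3.5 0 0 1")

```text
clock: 1.23
position: [0.2695, 0.4359, 0.2268]
ee_rot: [-0.275, 3.13, 0.001]
force: [0.6, 0.0, 0.6]
width: 1.003
gripper_force: 0.0
```

Emit:
play_rows(increments="-1.2 -3.5 0 0 1; -1.2 -3.5 0 0 1; -1.2 -3.5 0 0 1; -1.2 -3.5 0 0 1; -1.2 -3.5 0 0 1")

```text
clock: 1.65
position: [0.3598, 0.2744, 0.227]
ee_rot: [-0.275, 3.129, 0.001]
force: [1.3, 0.3, 0.4]
width: 1.002
gripper_force: 0.0
```

Emit:
play_rows(increments="-1.2 -3.5 0 0 1; -1.2 -3.5 0 0 1; -1.2 -3.5 0 0 1; -1.2 -3.5 0 0 1; -1.2 -3.5 0 0 1")

```text
clock: 2.07
position: [0.4502, 0.1129, 0.2271]
ee_rot: [-0.275, 3.129, 0.001]
force: [0.5, 0.3, 1.0]
width: 0.998
gripper_force: 0.0
```

Emit:
play_rows(increments="-1.2 -3.5 0 0 1; -1.2 -3.5 0 0 1; -1.2 -3.5 0 0 1; 0 0 0 0 1; 0 0 0 0 1")

```text
clock: 2.48
position: [0.5044, 0.0154, 0.2268]
ee_rot: [-0.268, 3.13, -0.001]
force: [-0.1, 1.0, 0.2]
width: 1.001
gripper_force: 0.0
```

```bash
cat >> h.py <<'E'
def goto(t, yaw_deg):
    s=arm.observe(); M=R.from_rotvec(s["ee_rot"]).as_matrix(); y=np.degrees(np.arctan2(M[1,1],M[0,1]))
    turn=-((yaw_deg-y+90)%180-90)
    M2=M@R.from_euler("z",turn,degrees=True).as_matrix()
    print("clock",round(s["clock"],2),"tcp",s["position"].round(4),"toolz",M[:,2].round(3),"turn",round(turn,2),"shift cm after turn",(M2.T@(np.array(t)-s["position"])*100).round(2),"F",s["force"].round(1),"w",round(s["width"],3),s["gripper_force"])
E
python3 - <<'E'
from h import *
p=vision.get_image("wrist"); save(p,"w1")
P=pts(p); Q=P[(P[:,2]>.085)&(P[:,2]<.1)]; print(len(Q)); 
for lo,hi in((.086,.098),(.058,.063)):
    Q=P[(P[:,2]>lo)&(P[:,2]<hi)]
    if len(Q)>20: print(lo,rect(Q),np.median(Q,0))
goto([.547,-.052,.067],100.3)
E
```

```text
1584
0.086 (array([543.6, -51.5]), array([60.2, 14.6]), 10.1) [ 0.54157401 -0.05098895  0.09221584]
0.058 (array([535.5,  -2.3]), array([151.3, 290.3]), 10.1) [ 0.52731462 -0.03757154  0.06053178]
clock 2.53 tcp [0.5037 0.0173 0.2267] toolz [-0.  0. -1.] turn -0.29 shift cm after turn [-3.02 -7.6  15.96] F [-0.3  0.7 -0.6] w 1.002 0.0
```

View pics/w1.png

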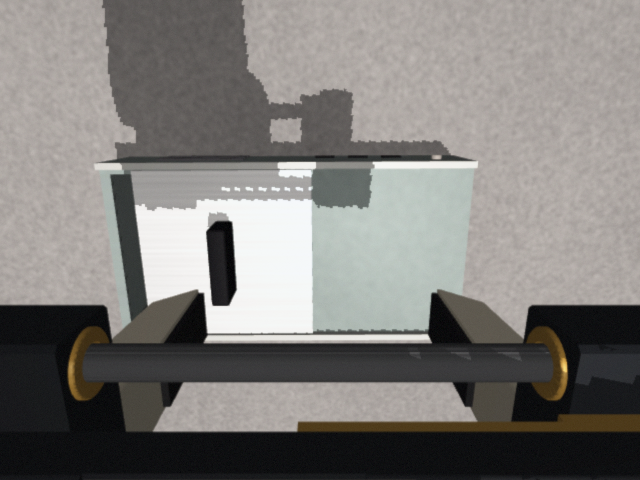

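The wrist view shows the cover rib at (222,262), which puts it at (0.544, -0.0515). That agrees with the top view within 3 mm. I'll move over it, descend with the fingers half open, and close.

Emit:
play_rows(increments="-1.4 -3.8 0 0 1; -1.4 -3.8 0 0 1; 0 0 0 0 1; 0 0 3.2 0 1; 0 0 3.2 0 1")

```text
clock: 2.95
position: [0.5464, -0.0511, 0.1635]
ee_rot: [-0.279, 3.125, 0.001]
force: [0.1, -0.6, -0.4]
width: 1.0
gripper_force: 0.0
```

Emit:
play_rows(increments="0 0 3 0 1; 0 0 3 0 1; 0 0 2 0 1; 0 0 1.4 0 1; 0 0 0 0 1")

```text
clock: 3.37
position: [0.5425, -0.05, 0.066]
ee_rot: [0.282, -3.124, -0.002]
force: [-0.4, -0.2, 0.7]
width: 1.002
gripper_force: 0.0
```

Run:
```python
from h import *
goto([.545,-.052,.068],100.3)
```

```text
clock 3.37 tcp [ 0.5425 -0.05    0.066 ] toolz [-0.005  0.001 -1.   ] turn 0.01 shift cm after turn [-0.21 -0.24 -0.2 ] F [-0.4 -0.2  0.7] w 1.002 0.0
```

Emit:
play_rows(increments="0 -0.2 -0.2 0 -1; 0 0 0 0 -1; 0 0 0 0 -1; 0 0 0 0 -1; 0 0 0 0 -1", grip_force=15)

```text
clock: 3.78
position: [0.5457, -0.0539, 0.0716]
ee_rot: [-0.281, 3.127, 0.0]
force: [-0.4, -0.4, 0.3]
width: 0.688
gripper_force: 0.0
```

Emit:
play_rows(increments="0 0 0 0 -1; 0 0 0 0 -1; 0 0 0 0 -1; 0 0 0 0 -1; 0 0 0 0 -1")

```text
clock: 4.2
position: [0.5452, -0.0541, 0.0707]
ee_rot: [0.282, -3.129, -0.0]
force: [0.1, 0.6, -0.3]
width: 0.324
gripper_force: 0.0
```

Emit:
play_rows(increments="0 0 0 0 -1; 0 0 0 0 -1; 0 0 0 0 -1; 0 0 0 0 -1; 0 0 0 0 -1")

```text
clock: 4.62
position: [0.5451, -0.054, 0.0707]
ee_rot: [0.282, -3.129, -0.0]
force: [-0.4, 0.7, -0.4]
width: 0.153
gripper_force: 15.0
```

Emit:
play_rows(increments="0 1 0 0 -1; 0 1.3 0 0 -1; 0 1.3 0 0 -1; 0 1.3 0 0 -1; 0 1.3 0 0 -1")

```text
clock: 5.03
position: [0.5339, 0.0089, 0.0707]
ee_rot: [-0.283, 3.128, 0.0]
force: [2.9, -1.0, -5.2]
width: 0.149
gripper_force: 15.0
```

Emit:
play_rows(increments="0 1.3 0 0 -1; 0 1.3 0 0 -1; 0 1.3 0 0 -1; 0 0.7 0 0 -1; 0 0.4 0 0 -1")

```text
clock: 5.45
position: [0.5251, 0.058, 0.0707]
ee_rot: [-0.285, 3.128, 0.001]
force: [5.2, 0.1, -7.7]
width: 0.149
gripper_force: 15.0
```

Emit:
play_rows(increments="0 0.2 0 0 -1; 0 0.2 0 0 -1; 0 0.2 0 0 -1; 0 0 0 0 -1; 0 0 0 0 -1")

```text
clock: 5.87
position: [0.5245, 0.0619, 0.0707]
ee_rot: [-0.281, 3.128, 0.0]
force: [5.6, 2.0, -7.3]
width: 0.151
gripper_force: 15.0
```

Run:
```python
from h import *
goto([.545,-.052,.068],100.3)
p=vision.get_image("top"); save(p,"top2")
for q in ["cover","carrier_centre"]:
    for o in cut_out(q,p)[:2]:
        P=pts(p,o["mask"]); print(q,round(o["confidence"],2),o["point"],np.median(P,0).round(3),rect(P) if len(P)>5 else"")
```

```text
clock 5.87 tcp [0.5245 0.0619 0.0707] toolz [ 0.001  0.    -1.   ] turn -0.04 shift cm after turn [  0.02 -11.58   0.27] F [ 5.6  2.  -7.3] w 0.151 14.997817575931549
cover 0.87 [244.9, 317.6] [0.489 0.003 0.059] (array([533.4,   1.1]), array([134.3,  31.8]), 1.0)
carrier_centre 0.55 [217.5, 348.5] [ 0.553 -0.071  0.02 ] (array([554.9, -69.5]), array([107.4,  80.3]), 10.0)
```

View pics/top2.png

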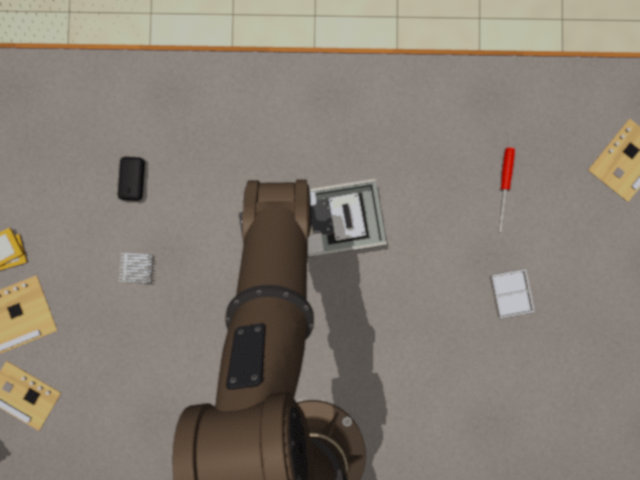

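The top view shows the bay open, with the drive at about (348,217) and the cover over the solid half. I'll nudge the cover towards its stop, then release and rise.

Emit:
play_rows(increments="0 0.2 0 0 -1; 0 0.2 0 0 -1; 0 0 0 0 -1; 0 0 0 0 -1; 0 0 0 0 -1")

```text
clock: 6.43
position: [0.5239, 0.0646, 0.0707]
ee_rot: [-0.279, 3.128, -0.002]
force: [5.6, -2.6, -8.1]
width: 0.149
gripper_force: 15.0
```

Emit:
play_rows(increments="0 0 0 0 0; 0 0 0 0 0; 0 0 0 0 0; 0 0 0 0 0; 0 0 0 0 0")

```text
clock: 6.85
position: [0.5232, 0.066, 0.0708]
ee_rot: [0.282, -3.129, -0.0]
force: [0.1, 0.5, 0.4]
width: 0.462
gripper_force: 0.0
```

Emit:
play_rows(increments="0 0 0 0 0; 0 0 -2 0 0; 0 0 -4 0 0; 0 0 -4 0 0; 0 0 -4 0 0")

```text
clock: 7.27
position: [0.5227, 0.0657, 0.2122]
ee_rot: [0.281, -3.128, 0.001]
force: [1.0, 1.4, -0.5]
width: 0.499
gripper_force: 0.0
```

Emit:
play_rows(increments="0 -3.5 0 0 0; 0 -3.5 0 0 0; 0 0 0 0 0; 0 0 0 0 0; 0 0 0 0 0")

```text
clock: 7.68
position: [0.5356, -0.0026, 0.2105]
ee_rot: [0.281, -3.128, -0.001]
force: [-0.3, 0.0, -0.6]
width: 0.503
gripper_force: 0.0
```

Run:
```python
from h import *
p=vision.get_image("wrist"); save(p,"w2"); P=pts(p)
near=(abs(P[:,0]-.545)<.2)&(abs(P[:,1])<.25); P=P[near]
for lo,hi in((.086,.098),(.0535,.064),(.045,.0535),(.016,.026)):
    Q=P[(P[:,2]>lo)&(P[:,2]<hi)]
    if len(Q)>20: print(lo,len(Q),rect(Q),np.median(Q,0).round(3))
for q in ["carrier_centre","cover"]:
    for o in cut_out(q,p)[:1]:
        Q=pts(p,o["mask"]); print(q,round(o["confidence"],2),o["point"],rect(Q))
        for lo,hi in((.045,.0545),(.015,.026),(.086,.098)):
            S=Q[(Q[:,2]>lo)&(Q[:,2]<hi)]
            if len(S)>20: print("  ",lo,rect(S),len(S),np.median(S,0).round(3))
goto([.553,-.071,.027],100.3)
```

```text
0.086 1854 (array([523. ,  65.4]), array([60.4, 14.6]), 10.1) [0.521 0.064 0.092]
0.0535 38684 (array([535.5,  -2.3]), array([150.6, 291.5]), 10.3) [0.509 0.046 0.06 ]
0.045 2684 (array([534.9, -27.7]), array([143. , 226.2]), 10.2) [ 0.557 -0.075  0.051]
0.016 9228 (array([530.2,  -2.8]), array([142.8, 287.9]), 10.4) [ 0.548 -0.07   0.021]
carrier_centre 0.58 [214.9, 234.7] (array([549.7, -72.4]), array([101.9,  74.3]), 11.4)
   0.045 (array([550.5, -70.1]), array([56.3, 14.7]), 11.6) 1396 [ 0.549 -0.07   0.051]
   0.015 (array([549.4, -70.3]), array([101.9,  70.1]), 11.5) 7856 [ 0.543 -0.066  0.021]
cover 0.94 [217.4, 410.5] (array([522.7,  66.6]), array([138.6, 141.2]), 10.6)
   0.086 (array([523. ,  65.4]), array([60.4, 14.6]), 10.1) 1854 [0.521 0.064 0.092]
clock 7.83 tcp [ 0.5356 -0.0016  0.2104] toolz [-0.001  0.    -1.   ] turn 0.1 shift cm after turn [-0.49 -7.15 18.33] F [-0.9 -0.5  0.7] w 0.495 0.0
```

View pics/w2.png

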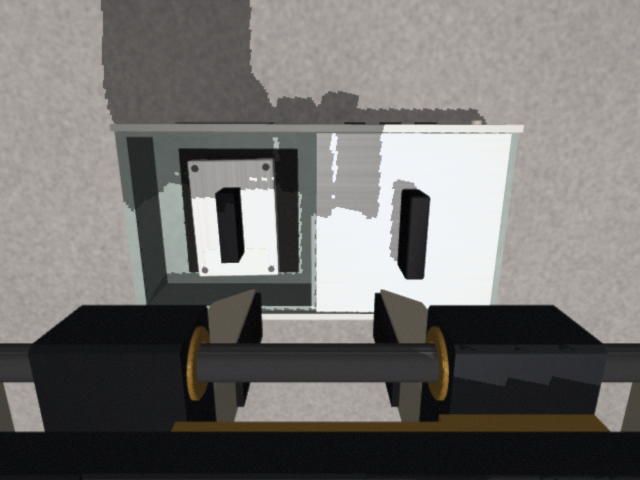

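The wrist view shows the cover fully over the solid half, its rib at (413,234). The drive rib is at (230,226), world (0.550, -0.070), z 0.051, yaw 11.5°. All of that is consistent with the sizes given. I'll go above it and descend.

Emit:
play_rows(increments="0 0 0 -1.2 0; 0 -3.5 0 0 0; 0 -3.5 0 0 0; 0 0 3 0 0; 0 0 3 0 0")

```text
clock: 8.25
position: [0.5515, -0.0738, 0.1515]
ee_rot: [-0.311, 3.122, -0.002]
force: [0.4, 1.3, -0.6]
width: 0.499
gripper_force: 0.0
```

Emit:
play_rows(increments="0 0 3 0 0; 0 0 2 0 0; 0 0 0 0 0; 0 0 0 0 0; 0 0 0 0 0")

```text
clock: 8.67
position: [0.5507, -0.0713, 0.1019]
ee_rot: [-0.316, 3.124, -0.0]
force: [0.5, -0.1, -0.0]
width: 0.501
gripper_force: 0.0
```

Run:
```python
from h import *
goto([.550,-.070,.027],101.5)
```

```text
clock 8.67 tcp [ 0.5507 -0.0713  0.1019] toolz [ 0.001 -0.    -1.   ] turn 0.04 shift cm after turn [0.05 0.15 7.49] F [ 0.5 -0.1 -0. ] w 0.501 0.0
```

Emit:
play_rows(increments="0 0.1 1.7 0 0; 0 0 1.7 0 0; 0 0 1.7 0 0; 0 0 1.2 0 0; 0 0 0.7 0 0")

```text
clock: 9.08
position: [0.5505, -0.0703, 0.0312]
ee_rot: [-0.315, 3.124, 0.0]
force: [0.6, 0.4, -0.1]
width: 0.501
gripper_force: 0.0
```

Emit:
play_rows(increments="0 0 0.4 0 0; 0 0 0 0 0; 0 0 0 0 0; 0 0 0 0 -1; 0 0 0 0 -1", grip_force=25)

```text
clock: 9.5
position: [0.5502, -0.0706, 0.0275]
ee_rot: [-0.314, 3.124, -0.0]
force: [-0.0, 0.4, 0.6]
width: 0.4
gripper_force: 0.0
```

Emit:
play_rows(increments="0 0 0 0 -1; 0 0 0 0 -1; 0 0 0 0 -1; 0 0 0 0 -1; 0 0 0 0 -1")

```text
clock: 9.92
position: [0.5497, -0.0706, 0.0269]
ee_rot: [-0.315, 3.126, 0.0]
force: [-0.5, 0.7, 1.9]
width: 0.15
gripper_force: 25.0
```

Emit:
play_rows(increments="0 0 0 0 -1; 0 0 0 0 -1; 0 0 0 0 -1; 0 0 0 0 -1; 0 0 0 0 -1")

```text
clock: 10.33
position: [0.5498, -0.0706, 0.0269]
ee_rot: [-0.314, 3.126, -0.0]
force: [-0.4, -0.5, 4.6]
width: 0.151
gripper_force: 25.0
```

Emit:
play_rows(increments="0 0 -0.3 0 -1; 0 0 -0.7 0 -1; 0 0 -1 0 -1; 0 0 -1.2 0 -1; 0 0 -1.3 0 -1")

```text
clock: 10.75
position: [0.5494, -0.0705, 0.0726]
ee_rot: [0.314, -3.125, -0.0]
force: [0.2, 0.4, -1.5]
width: 0.148
gripper_force: 25.0
```

Run:
```python
from h import *
p=vision.get_image("side"); save(p,"s1")
goto([.550,-.070,.221],101.5)
```

```text
clock 10.8 tcp [ 0.5509 -0.0707  0.0751] toolz [ 0.003  0.    -1.   ] turn -0.02 shift cm after turn [  0.03   0.08 -14.59] F [ 0.2 -0.3  0.9] w 0.153 24.999694526195526
```

View pics/s1.png

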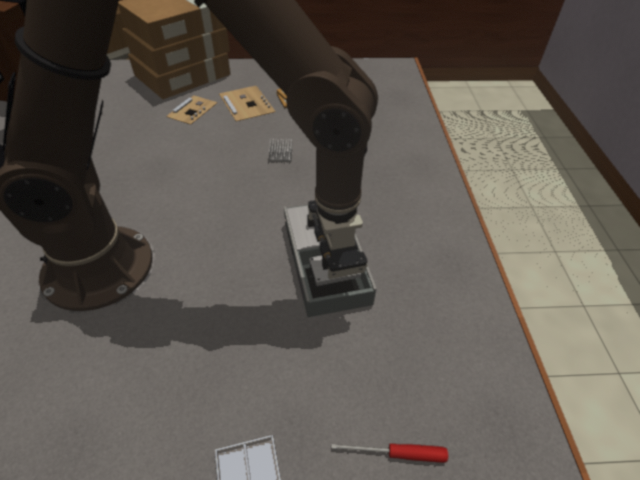

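The side view shows the drive held in the fingers at about (337,268), level and rising out of the bay. I'll keep lifting.

Emit:
play_rows(increments="0 0 -1.5 0 -1; 0 0 -2 0 -1; 0 0 -2 0 -1; 0 0 -2 0 -1; 0 0 -2 0 -1")

```text
clock: 11.22
position: [0.5494, -0.0705, 0.168]
ee_rot: [-0.314, 3.126, -0.0]
force: [0.4, -0.3, -0.6]
width: 0.151
gripper_force: 25.0
```

Emit:
play_rows(increments="0 0 -2 0 -1; 0 0 -1.5 0 -1; 0 0 -1 0 -1; 0 0 -0.5 0 -1; 0 0 0 0 -1")

```text
clock: 11.63
position: [0.55, -0.0705, 0.2176]
ee_rot: [-0.315, 3.124, 0.0]
force: [0.1, -0.0, -1.0]
width: 0.151
gripper_force: 25.0
```

Emit:
play_rows(increments="0 0 0 0 -1; 0 0 0 0 -1; 0 0 0 0 -1; 0 0 0 0 -1; 0 0 0 0 -1")

```text
clock: 12.05
position: [0.5494, -0.0706, 0.2162]
ee_rot: [0.314, -3.125, -0.0]
force: [-0.0, 0.6, -2.0]
width: 0.152
gripper_force: 25.0
```

Run:
```python
from h import *
goto([.550,-.070,.221],101.5)
p=vision.get_image("side"); save(p,"s2")
for o in cut_out("carrier_centre",p)[:1]:
    Q=pts(p,o["mask"]); print(o["confidence"],Q.min(0),np.median(Q,0),Q.max(0))
p=vision.get_image("wrist")
for o in cut_out("cover",p)[:1]:
    Q=pts(p,o["mask"]); S=Q[(Q[:,2]>.086)&(Q[:,2]<.098)]; print(o["confidence"],rect(S) if len(S)>5 else rect(Q))
for o in cut_out("carrier_centre",p)[:1]:
    Q=pts(p,o["mask"]);Q=Q[abs(Q[:,2]-np.median(Q[:,2]))<.012]; print(o["confidence"],rect(Q)); A=np.c_[Q[:,:2],np.ones(len(Q))]; print(np.linalg.lstsq(A,Q[:,2],rcond=None)[0],np.median(Q,0))
```

```text
clock 12.05 tcp [ 0.5494 -0.0706  0.2162] toolz [-0.001 -0.    -1.   ] turn -0.02 shift cm after turn [-0.07  0.04 -0.48] F [-0.   0.6 -2. ] w 0.152 24.99973565340042
0.85 [ 0.49606988 -0.16475801 -0.00194436] [ 0.53055266 -0.09337875  0.21002104] [0.6488514  0.11844314 0.31565151]
0.56 (array([522.4,  64.9]), array([59.4, 15. ]), 10.8)
0.59 (array([549.3, -69.8]), array([102.4,  70.3]), 11.4)
[0.03629361 0.008467   0.1925877 ] [ 0.51830224 -0.07673345  0.21105318]
```

View pics/s2.png

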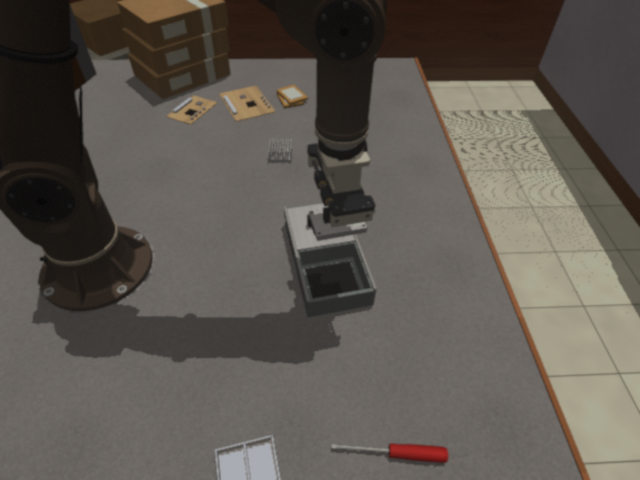

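The drive is held level over the bay at about (337,225), with its underside at about 0.196 m. The cover is still open and the bystanders haven't moved, so I'm handing in.

```bash
python3 -c "
from cell import job; print(job.sign_off())"
```

```text
the job is handed in; nothing more can be done
None
```

The job is handed in: the cover is fully open and the drive is held level and still over its bay, with its underside about 196 mm above the bench; the sign-off returned no verdict.

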